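Close the open swing clamp with the T-handle hex key

TASK

One of the two swing clamps is still open. Take the green T-handle hex key out of its wooden stand, seat it fully home in the hex socket of the open clamp before turning anything, then turn the clamp with it clockwise (seen from above) until the yellow toe lies over the wooden workpiece at its stop. Let go and leave the key standing fully seated in the socket, and leave the clamp that is already closed as it is.

Things in the scene. Friction and masses are not known exactly. Their poses are not given: they have to be found in the camera images.
- hex_key: T-handle hex key, 117 mm tall, upright in a hole 45 mm deep in a dark wooden block 62x62x55 mm. Origin: centre of the lower tip; z up the shank, x along the T-bar. Steel shank 19 mm across flats, corners on +x and -x, last 7 mm tapered to 11 mm. Green T-bar on top, 90 (x) x 24 (y) x 24 mm, centre 105 mm above the tip: grasp across its 24 mm width.
- open_socket (a point): Floor centre of the open clamp's hex socket, on its upright turning axis, 40 mm above the bench; x along the yellow toe (reaches 74 mm). Socket 21 mm across flats, corners on +x and -x, 25 mm deep, top 5 mm flared to 29 mm; boss 38 mm across, rim 65 mm above the bench. The key fits with its T-bar parallel to the toe or at any multiple of 60 deg from it; play 13 deg each way.
- open_clamp (a joint): Turn of the open clamp in rad, growing clockwise seen from above: 0 fully open, 1.40 with the toe squarely over the workpiece, at its stop. Starts between 0 and 0.25. It turns with slight friction (about 0.1 N m) and stays where it is left.
- closed_clamp (a joint): The same for the second, identical clamp on its own board, which is already closed (1.32 to 1.40 rad, yellow toe over its workpiece): leave it alone.
Things that resemble listed ones, but are neither listed nor needed, are in the scene too. There is more than one size of the hex_key; the job needs the largest.

How it is judged (in metres and radians):
On the way, in this order (a step that is already met when the one before it is completed fails the run):
1. the key is fully seated in the open clamp's socket while the clamp has not been turned yet (horizontal distance between hex_key and open_socket below 0.006 m and z of hex_key in the frame of open_socket between -0.005 and 0.006 m and angle between hex_key's own z axis and vertical below 0.17 rad and value of joint open_clamp below 0.6 rad), for 0.2 s.
2. the clamp is turned closed while the robot's fingers work the seated key (value of joint open_clamp above 1.05 rad and contact force between the fingers and hex_key above 0.5 N and horizontal distance between hex_key and open_socket below 0.006 m and z of hex_key in the frame of open_socket below 0.006 m and angle between hex_key's own z axis and vertical below 0.17 rad), for 0.1 s.
At the end, for the whole second after the job is handed in: The clamp that was open is turned to within 0.35 rad (20 degrees) of its stop, toe over the workpiece; the key stands in its socket, tip within 6 mm of the floor and of the axis, upright within 0.17 rad (10 degrees), at rest; the other clamp is still closed (value of joint open_clamp above 1.05 rad and horizontal distance between hex_key and open_socket below 0.006 m and z of hex_key in the frame of open_socket between -0.005 and 0.006 m and angle between hex_key's own z axis and vertical below 0.17 rad and linear speed of hex_key below 0.02 m/s and value of joint closed_clamp above 1.1 rad); the robot touches nothing.
It fails at once if the clamp that is already closed gets turned open (value of joint closed_clamp below 1.1 rad).
It also fails if it takes over 51 s, if anything falls off the work surface, if the arm or the gripper's body presses on something with over 40 N, if the wrist force passes 120 N, or if a joint passes its speed limit or range.

ROBOT

A 6-joint arm with a two-finger parallel gripper is mounted at the origin on a cart in front of the work surface, level with it; the furniture and walls round the work are solid. World frame = base frame: x ahead of the robot, y to its left, z up, the work surface at z = 0. Lengths are in mm, angles in rad, forces in N, time in s.
With the tool pointing down it reaches from about 425 to 950 mm from the base axis. Payload 14.7 kg.
Tool frame: the origin (TCP) lies on the front face of the gripper's body, between the roots of the fingers; the fingertips stand 73 mm ahead of it and the grasp point (between the pads) lies 54 mm ahead of it; x points along the fingers, y is the direction in which the jaws open and shut, and the axes are right-handed (so a half turn about x gives the same grasp; the last joint's range is limited). The gripper opens to 85 mm and grips with 20 to 120 N. Pads are 22 mm wide; open, the fingers measure 114 mm over their backs; the gripper's body (76 mm by 85 mm) begins 54 mm behind the grasp point. The pads swing forward as they close: fully open they stand 13 mm farther back than shut.
Start: joints at [-1.269, 0.48, 1.596, -0, 1.065, -0.047], TCP at [222.167, -610.848, 303.897] pointing down, gripper open.
Joint ranges: [-2.75, 2.75], [-0.82, 2.05], [0.23, 2.67], [-1.56, 4.7], [0.09, 2.69], [-2.92, 2.92]. Speed limits (rad/s): [1.89, 1.89, 2.39, 3.01, 3.01, 3.01].

INTERFACE

Orientations are given as a rotation vector (axis times angle).
In Python, from workcell import readout, camera, calibration, job gives the robot as it stands.
- The arm moves only by the tool drive_tool, never from a script. Its argument "plan" is one flat list of numbers, 7 for each row, row after row: the turn, a rotation vector about the tool's x, y, z in rad, then the shift along the tool's x, y, z in mm, then the finger opening in mm, from 0 to 85.4. In form: [ax, ay, az, dx, dy, dz, hand, ax, ay, az, dx, dy, dz, hand, ...]. A call has 1 to 10 rows; each row shifts and turns the commanded pose from where the row before left it, along the tool's axes as they then stand; what a row does not reach is not made up. A row lasts 1/8 s, in which the tool goes at most 62.5 mm and 10.7 degrees, less where a joint would pass 70% of its speed; a pose out of reach is approached as far as the arm can. A call is refused whole if a number of a shift passes 62.5 or a number of a turn 0.188, either way. A call with a gripper value outside its range is refused whole. The fingers move at their own pace and stop on an object; "force" is the grip in N (left out, the last holds). Time passes only in rows, so rows that do not move let the fingers close. It gives the time, the measured TCP pose, the force and the opening at its end, in the units of the state.
- readout.get_state(): the state, without advancing time (a new reading comes with each control period).
- camera(name): name is "side" or "top" or "wrist"; returns the picture (420x560x3 uint8, red, green, blue); there is no depth.
- calibration(name): a dict with "fx", "fy", "cx", "cy" (pixels), "pose" (4x4, takes a point from camera to world coordinates). Camera axes: x right, y down, z forward; pixel columns grow to the right and rows downward; lengths in mm; the calibration is good to about 2 mm. A picture is of the moment at which its call begins: read the wrist's pose just before it. calibration takes no time and is no camera call; for the wrist camera it gives the pose at the moment of the call.
- job.job_done(): hands the job in, once; it reports no verdict.
The state is a dict: "t": time; "joint_pos": joint angles; "qvel": joint speeds; "tau": joint torques, N m; "position": TCP position; "tool_rot": TCP orientation; "wrist_force": force on the tool from outside, world axes, zero at the start; "ft_torque": the same for the moment, N m; "grip_width": finger opening in mm.
Only numpy, scipy, OpenCV 4.12 (cv2) and the standard library are available. Lean on these libraries where they do the work, as an engineer would, in place of code of your own. Each camera call takes 0.05 s, during which the arm holds its last target.

## Working session

There is one attempt and no reset: what is moved stays moved. The work goes in short steps, Python scripts to look and compute and a tool call to move; the robot and the scene stay as the last step left them, time stands still between calls to the robot, and variables do not carry over. Pictures are saved under pics/ and viewed, and the job is handed in when it is done.

Besides the shell and the picture viewer there is one more tool, called after "Call:" as name(argument=value, ...), one argument or row to a line, values as JSON. drive_tool: Moves the arm, as the interface text tells. Its arguments: {"type":"object","properties":{"plan":{"type":"array","items":{"type":"number"}},"force":{"type":"number"}},"required":["plan"]}

```bash
mkdir -p pics; ls; python3 - <<'E'
from workcell import readout, camera, calibration
import cv2,json
s=readout.get_state();print(s)
for n in ["side","top","wrist"]:
    c=calibration(n);print(n,c)
    im=camera(n);cv2.imwrite(f"pics/{n}0.png",im[:,:,::-1])
E
```

```text
pics
{'t': 0.0, 'joint_pos': array([-1.26857742e+00,  4.80882840e-01,  1.59687516e+00, -3.39672877e-05,
        1.06510539e+00, -4.65990592e-02]), 'qvel': array([ 0.00042069,  0.00012107, -0.00124094, -0.00273989,  0.00076831,
       -0.00052595]), 'tau': array([ 7.35007256e-03, -9.50624514e+01, -4.30177975e+01,  2.99266549e-04,
        1.20998247e-02, -2.76757459e-05]), 'position': array([ 222.07547594, -610.53617199,  303.23876178]), 'tool_rot': array([ 2.03207645,  0.35939882, -2.03247149]), 'wrist_force': array([ 0.07737666, -0.93594056,  0.1800162 ]), 'ft_torque': array([0.03579588, 0.01864355, 0.03628693]), 'grip_width': 85.42753123951178}
side {'fx': 502.7477593581481, 'fy': 502.7477593581481, 'cx': 287.92279553075684, 'cy': 224.94724905038012, 'pose': array([[ 9.97005502e-01, -3.96724100e-02,  6.63786785e-02,
         3.49429841e+02],
       [-7.72855925e-02, -4.81891701e-01,  8.72815746e-01,
        -6.84983269e+02],
       [-2.63936982e-03, -8.75332216e-01, -4.83514783e-01,
         5.22882309e+02],
       [ 0.00000000e+00,  0.00000000e+00,  0.00000000e+00,
         1.00000
[... 227 characters left out ...]
847e-01, -3.22259615e-02, -2.04270364e-02,
         1.88840947e+02],
       [ 2.24722985e-02, -6.44362143e-02, -9.97668768e-01,
         1.01302536e+03],
       [ 0.00000000e+00,  0.00000000e+00,  0.00000000e+00,
         1.00000000e+00]])}
wrist {'fx': 320.20618935655585, 'fy': 320.20618935655585, 'cx': 274.3953409608297, 'cy': 203.86399418825826, 'pose': array([[ 3.41329130e-01, -8.88489574e-01, -3.06725775e-01,
         3.02051310e+02],
       [-9.39939514e-01, -3.23632827e-01, -1.08514989e-01,
        -5.81734190e+02],
       [-2.85209319e-03,  3.25343003e-01, -9.45591770e-01,
         3.72755200e+02],
       [ 0.00000000e+00,  0.00000000e+00,  0.00000000e+00,
         1.00000000e+00]])}
```

View pics/top0.png

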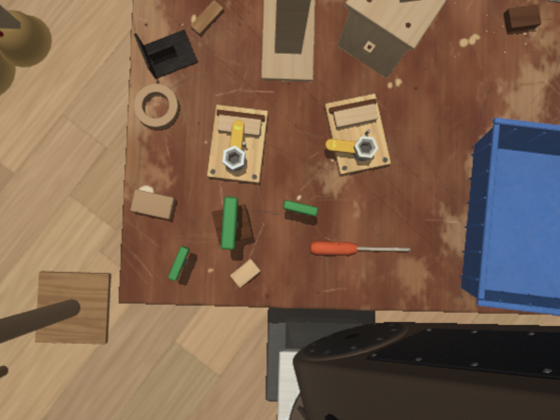

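View pics/side0.png

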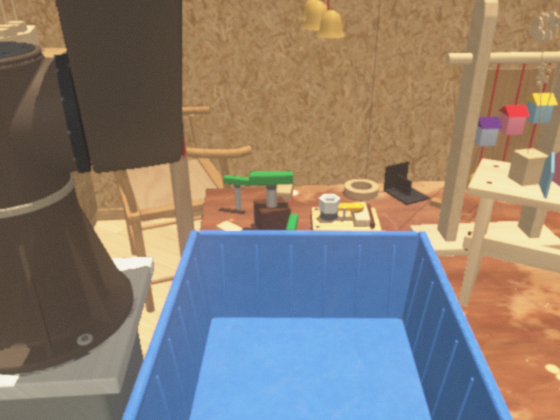

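View pics/wrist0.png

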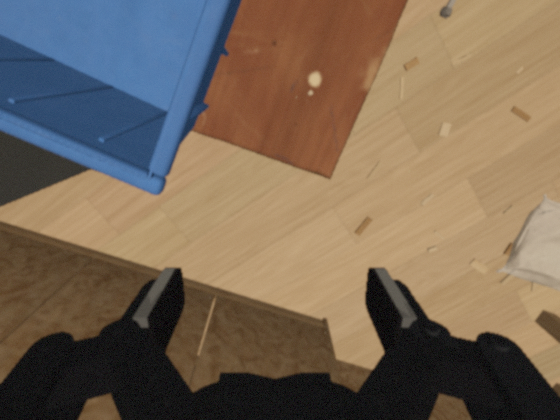

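```bash
cat > h.py <<'E'
import numpy as np,cv2
from workcell import readout,camera,calibration
def ray(c,u,v,z):
    P=c["pose"];d=P[:3,:3]@np.array([(u-c["cx"])/c["fx"],(v-c["cy"])/c["fy"],1]);o=P[:3,3]
    return o+d*(z-o[2])/d[2]
def proj(c,p):
    P=c["pose"];q=P[:3,:3].T@(np.array(p)-P[:3,3]);return np.array([c["fx"]*q[0]/q[2]+c["cx"],c["fy"]*q[1]/q[2]+c["cy"]])
def blobs(im,lo,hi,amin=60):
    h=cv2.cvtColor(im,cv2.COLOR_RGB2HSV);m=cv2.inRange(h,lo,hi)
    cs,_=cv2.findContours(m,cv2.RETR_EXTERNAL,cv2.CHAIN_APPROX_NONE)
    return [c for c in cs if cv2.contourArea(c)>amin]
E
python3 - <<'E'
from h import *
im=cv2.imread("pics/top0.png")[:,:,::-1].copy();c=calibration("top")
print(calibration("top")["pose"][:3,3])
for nm,lo,hi,z in [("green",(45,100,40),(85,255,255),127),("yellow",(20,150,150),(32,255,255),60)]:
  for b in blobs(im,lo,hi,30):
    r=cv2.minAreaRect(b);p=cv2.boxPoints(r);w=np.array([ray(c,*q,z)[:2] for q in p])
    e=[np.linalg.norm(w[1]-w[0]),np.linalg.norm(w[2]-w[1])]
    d=(w[1]-w[0]) if e[0]>e[1] else (w[2]-w[1])
    print(nm,np.round(r[0]),"size",np.round(e),"ctr",w.mean(0).round(1),"ang",np.degrees(np.arctan2(d[1],d[0])).round(1))
a=im[90:270,120:420];cv2.imwrite("pics/crop1.png",cv2.resize(a,(800,480),interpolation=cv2.INTER_CUBIC)[:,:,::-1])
for u,v in[(366,148),(235,158)]:print(ray(c,u,v,65))
E
```

```text
[ 358.24523152  188.84094688 1013.02536459]
green [178. 263.] size [58. 16.] ctr [317.2 336.3] ang -20.5
green [300. 208.] size [15. 57.] ctr [416.5 135. ] ang -102.2
green [229. 223.] size [88. 24.] ctr [387.2 254.1] ang -1.9
yellow [340. 145.] size [20. 53.] ctr [538.2  60.4] ang -95.2
yellow [237. 133.] size [50. 21.] ctr [553.6 250.9] ang -4.2
[533.67752478  13.70201581  65.        ]
[507.02513952 252.0283584   65.        ]
```

View pics/crop1.png

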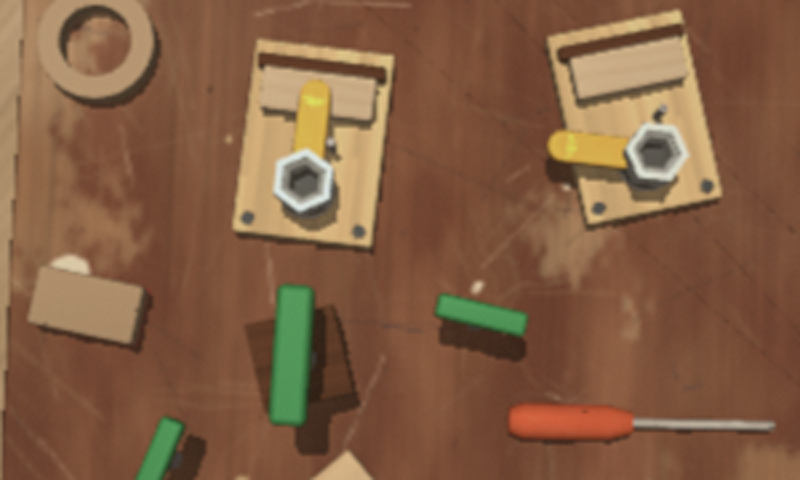

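```bash
cat >> h.py <<'E'
from scipy.spatial.transform import Rotation as Ro
def pose():
    s=readout.get_state();R=Ro.from_rotvec(s["tool_rot"]).as_matrix();return np.array(s["position"]),R,s
def yaw(R): return np.degrees(np.arctan2(R[1,1],R[0,1]))
def rows(p,psi,wps):
    """wps: (x,y,z,psi_deg,n). prints tool-frame rows: turn then shift along the axes 'as they stand' (before the row)"""
    for x,y,z,ps,n in wps:
        t=np.array([x,y,z]);d=(t-p)/n;dp=(ps-psi)/n
        for i in range(n):
            a=np.radians(psi);ey=np.array([np.cos(a),np.sin(a),0]);ez=np.array([np.sin(a),-np.cos(a),0])
            print([round(-np.radians(dp),4),0,0,round(-d[2],1),round(d@ey,1),round(d@ez,1)])
            psi+=dp
        p=t;print('--')
E
python3 - <<'E'
from h import *
p,R,s=pose();print(p,R.round(3),yaw(R))
rows(p,yaw(R),[(500,-380,310,-20+18,6),(550,0,310,40,7),(390,250,310,88,6)])
E
```

```text
[ 222.10077492 -610.64194791  303.41169088] [[-0.     0.342 -0.94 ]
 [ 0.001 -0.94  -0.342]
 [-1.    -0.001 -0.   ]] -70.01539837339132
[np.float64(-0.1978), 0, 0, np.float64(-1.1), np.float64(-20.3), np.float64(-56.7)]
[np.float64(-0.1978), 0, 0, np.float64(-1.1), np.float64(-8.8), np.float64(-59.5)]
[np.float64(-0.1978), 0, 0, np.float64(-1.1), np.float64(3.1), np.float64(-60.1)]
[np.float64(-0.1978), 0, 0, np.float64(-1.1), np.float64(14.9), np.float64(-58.3)]
[np.float64(-0.1978), 0, 0, np.float64(-1.1), np.float64(26.0), np.float64(-54.3)]
[np.float64(-0.1978), 0, 0, np.float64(-1.1), np.float64(36.2), np.float64(-48.1)]
--
[np.float64(-0.1047), 0, 0, np.float64(-0.0), np.float64(5.2), np.float64(-54.5)]
[np.float64(-0.1047), 0, 0, np.float64(-0.0), np.float64(10.9), np.float64(-53.7)]
[np.float64(-0.1047), 0, 0, np.float64(-0.0), np.float64(16.5), np.float64(-52.2)]
[np.float64(-0.1047), 0, 0, np.float64(-0.0), np.float64(21.8), np.float64(-50.2)]
[np.float64(-0.1047), 0, 0, np.float64(-0.0), np.float64(27.0), np.float64(-47.7)]
[np.float64(-0.1047), 0, 0, np.float64(-0.0), np.float64(31.8), np.float64(-44.6)]
[np.float64(-0.1047), 0, 0, np.float64(-0.0), np.float64(36.3), np.float64(-41.0)]
--
[np.float64(-0.1396), 0, 0, np.float64(-0.0), np.float64(6.4), np.float64(-49.1)]
[np.float64(-0.1396), 0, 0, np.float64(-0.0), np.float64(13.1), np.float64(-47.7)]
[np.float64(-0.1396), 0, 0, np.float64(-0.0), np.float64(19.6), np.float64(-45.4)]
[np.float64(-0.1396), 0, 0, np.float64(-0.0), np.float64(25.8), np.float64(-42.2)]
[np.float64(-0.1396), 0, 0, np.float64(-0.0), np.float64(31.4), np.float64(-38.2)]
[np.float64(-0.1396), 0, 0, np.float64(-0.0), np.float64(36.4), np.float64(-33.5)]
--
```

Call:
drive_tool(
  plan=[-0.1,0,0,0,0,-58,85,-0.1,0,0,0,0,-58,85,-0.1,0,0,0,0,-58,85,-0.1,0,0,0,0,-58,85,-0.1,0,0,0,0,-58,85,-0.1,0,0,0,0,-58,85,-0.1,0,0,0,0,-58,85,-0.1,0,0,0,0,-58,85,-0.1,0,0,0,0,-58,85,-0.1,0,0,0,0,-58,85],
)

```text
t: 1.4
position: [611.0, -210.4, 303.7]
tool_rot: [1.368, 1.098, -1.368]
wrist_force: [-0.1, 0.9, -0.2]
grip_width: 85.0
```

```bash
python3 - <<'E'
from h import *
p,R,s=pose();print(s['t'],p,yaw(R))
rows(p,yaw(R),[(390,250,300,88,8)])
c=calibration("wrist");im=camera("wrist");cv2.imwrite("pics/w1.png",im[:,:,::-1])
im=camera("top");cv2.imwrite("pics/t1.png",im[:,:,::-1])
E
```

```text
1.4 [ 610.98627313 -210.4091298   303.6567721 ] -12.529286265207908
[np.float64(-0.2193), 0, 0, np.float64(0.5), np.float64(-39.5), np.float64(-50.2)]
[np.float64(-0.2193), 0, 0, np.float64(0.5), np.float64(-27.6), np.float64(-57.6)]
[np.float64(-0.2193), 0, 0, np.float64(0.5), np.float64(-14.4), np.float64(-62.2)]
[np.float64(-0.2193), 0, 0, np.float64(0.5), np.float64(-0.5), np.float64(-63.8)]
[np.float64(-0.2193), 0, 0, np.float64(0.5), np.float64(13.4), np.float64(-62.4)]
[np.float64(-0.2193), 0, 0, np.float64(0.5), np.float64(26.6), np.float64(-58.0)]
[np.float64(-0.2193), 0, 0, np.float64(0.5), np.float64(38.6), np.float64(-50.8)]
[np.float64(-0.2193), 0, 0, np.float64(0.5), np.float64(48.8), np.float64(-41.2)]
--
```

View pics/w1.png

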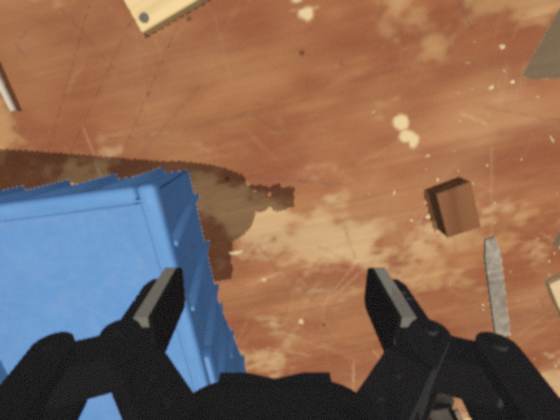

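```bash
python3 - <<'E'
from h import *
p,R,s=pose()
rows(p,yaw(R),[(545,-40,300,40,5)])
E
```

```text
[np.float64(-0.1826), 0, 0, np.float64(0.7), np.float64(-20.1), np.float64(-29.8)]
[np.float64(-0.1826), 0, 0, np.float64(0.7), np.float64(-14.4), np.float64(-33.0)]
[np.float64(-0.1826), 0, 0, np.float64(0.7), np.float64(-8.2), np.float64(-35.0)]
[np.float64(-0.1826), 0, 0, np.float64(0.7), np.float64(-1.7), np.float64(-35.9)]
[np.float64(-0.1826), 0, 0, np.float64(0.7), np.float64(4.9), np.float64(-35.6)]
--
```

Call:
drive_tool(
  plan=[-0.18,0,0,0,-20,-30,85,-0.18,0,0,0,-14,-33,85,-0.18,0,0,0,-8,-35,85,-0.18,0,0,0,-2,-36,85,-0.18,0,0,0,5,-36,85,0,0,0,0,0,0,85,0,0,0,0,0,0,85],
)

```text
t: 2.38
position: [546.3, -44.3, 304.0]
tool_rot: [0.698, 1.455, -0.698]
wrist_force: [0.6, -0.3, 0.2]
grip_width: 85.1
```

```bash
python3 - <<'E'
from h import *
p,R,s=pose();print(s['t'],p,yaw(R),abs(s['qvel']).max())
c=calibration("wrist");im=camera("wrist");cv2.imwrite("pics/w2.png",im[:,:,::-1])
np.save("w2.npy",dict(c),allow_pickle=True)
E
```

```text
2.375 [546.31686498 -44.25246373 303.96956674] 38.755480194321535 0.014376992837205975
```

View pics/w2.png

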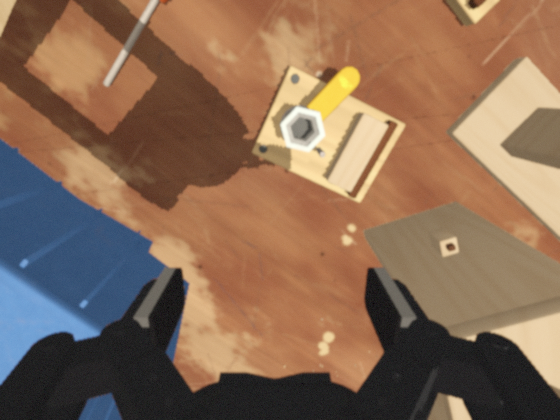

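```bash
cat > sock.py <<'E'
from h import *
def rim(im,c,roi,nm):
    x0,y0,x1,y1=roi;a=im[y0:y1,x0:x1];h=cv2.cvtColor(a,cv2.COLOR_RGB2HSV)
    m=cv2.inRange(h,(0,0,140),(180,60,255));m=cv2.morphologyEx(m,cv2.MORPH_CLOSE,np.ones((3,3)))
    cs,hi=cv2.findContours(m,cv2.RETR_CCOMP,cv2.CHAIN_APPROX_NONE)
    i=max([k for k in range(len(cs)) if hi[0][k][3]<0],key=lambda k:cv2.contourArea(cs[k]))
    for k,b in enumerate(cs):
        if k==i or (hi[0][k][3]==i and cv2.contourArea(b)>8):
            M=cv2.moments(b);u,v=M['m10']/M['m00']+x0,M['m01']/M['m00']+y0
            (ex,ey),r=cv2.minEnclosingCircle(b)
            pts=np.array([ray(c,q[0][0]+x0,q[0][1]+y0,65)[:2] for q in b])
            w=ray(c,u,v,65);rad=np.linalg.norm(pts-w[:2],axis=1);ang=np.degrees(np.arctan2(*(pts-w[:2]).T[::-1]))
            ph=np.degrees(np.angle(np.sum(rad*np.exp(6j*np.radians(ang)))))/6
            print(nm,"outer" if k==i else "hole","px",round(u,1),round(v,1),"world",w.round(1),"rad",rad.min().round(1),rad.max().round(1),"corner phase mod60",round(ph%60,1))
    for b in blobs(a,(20,150,150),(34,255,255),30):
        b=b+[x0,y0]; r=cv2.minAreaRect(b)
        vx,vy,cx,cy=cv2.fitLine(b,cv2.DIST_L2,0,.01,.01).ravel()
        A,B=ray(c,cx-20*vx,cy-20*vy,58),ray(c,cx+20*vx,cy+20*vy,58);d=B-A
        print("toe",r[0],ray(c,cx,cy,58)[:2].round(1),"ang",np.degrees(np.arctan2(d[1],d[0])).round(1))
    b=cv2.resize(a,None,fx=5,fy=5,interpolation=cv2.INTER_CUBIC);cv2.imwrite(f"pics/{nm}.png",b[:600,:800,::-1])
E
python3 - <<'E'
from sock import *
c=np.load("w2.npy",allow_pickle=True).item();im=cv2.imread("pics/w2.png")[:,:,::-1].copy()
rim(im,c,(245,55,405,175),"rw2")
im=cv2.imread("pics/top0.png")[:,:,::-1].copy()
rim(im,calibration("top"),(320,120,400,180),"rt0")
rim(im,calibration("top"),(205,110,270,180),"rt1")
E
```

```text
rw2 outer px 302.1 128.7 world [534.8  13.8  65. ] rad 18.3 22.9 corner phase mod60 23.6
rw2 hole px 302.6 128.7 world [535.1  14.1  65. ] rad 8.9 10.8 corner phase mod60 25.5
toe (335.0000305175781, 91.00001525878906) [537.3  58.1] ang 83.5
rt0 outer px 366.0 146.4 world [536.6  13.8  65. ] rad 17.7 21.5 corner phase mod60 24.6
rt0 hole px 365.4 146.1 world [537.1  14.9  65. ] rad 11.8 14.5 corner phase mod60 26.1
toe (340.2308044433594, 145.1538543701172) [538.2  58.9] ang -95.5
rt1 outer px 233.2 157.1 world [508.5 255.4  65. ] rad 18.0 22.1 corner phase mod60 57.4
rt1 hole px 233.1 156.7 world [509.2 255.6  65. ] rad 11.4 14.3 corner phase mod60 55.7
toe (236.6951141357422, 133.243896484375) [552.1 251. ] ang -4.2
```

View pics/rw2.png

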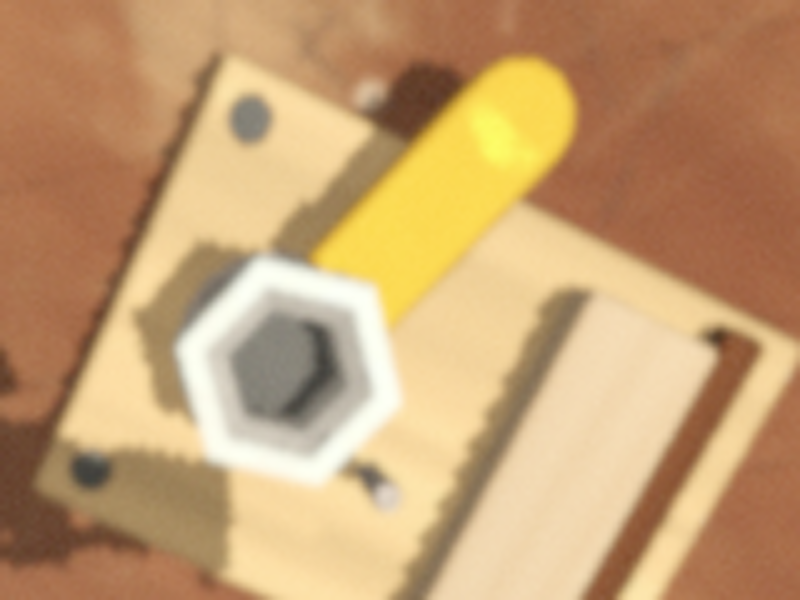

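```bash
python3 - <<'E'
from h import *
p,R,s=pose()
rows(p,yaw(R),[(388,254,295,88,8)])
E
```

```text
[np.float64(-0.1075), 0, 0, np.float64(1.1), np.float64(7.9), np.float64(-41.5)]
[np.float64(-0.1075), 0, 0, np.float64(1.1), np.float64(12.3), np.float64(-40.4)]
[np.float64(-0.1075), 0, 0, np.float64(1.1), np.float64(16.6), np.float64(-38.9)]
[np.float64(-0.1075), 0, 0, np.float64(1.1), np.float64(20.6), np.float64(-36.9)]
[np.float64(-0.1075), 0, 0, np.float64(1.1), np.float64(24.5), np.float64(-34.4)]
[np.float64(-0.1075), 0, 0, np.float64(1.1), np.float64(28.0), np.float64(-31.6)]
[np.float64(-0.1075), 0, 0, np.float64(1.1), np.float64(31.3), np.float64(-28.4)]
[np.float64(-0.1075), 0, 0, np.float64(1.1), np.float64(34.1), np.float64(-24.9)]
--
```

Call:
drive_tool(
  plan=[-0.107,0,0,1,8,-41,85,-0.107,0,0,1,12,-40,85,-0.107,0,0,1,17,-39,85,-0.107,0,0,1,21,-37,85,-0.107,0,0,1,24,-34,85,-0.107,0,0,1,28,-32,85,-0.107,0,0,1,31,-28,85,-0.107,0,0,1,34,-25,85,0,0,0,0,0,0,85,0,0,0,0,0,0,85],
)

```text
t: 3.68
position: [388.9, 253.2, 295.9]
tool_rot: [0.03, 1.57, -0.03]
wrist_force: [-0.0, -0.3, 0.3]
grip_width: 84.5
```

```bash
python3 - <<'E'
from h import *
p,R,s=pose();print(s['t'],p,yaw(R),abs(s['qvel']).max())
c=calibration("wrist");im=camera("wrist");cv2.imwrite("pics/w3.png",im[:,:,::-1])
for b in blobs(im,(45,100,40),(85,255,255),300):
    r=cv2.minAreaRect(b);w=np.array([ray(c,*q,127)[:2] for q in cv2.boxPoints(r)])
    e=[np.linalg.norm(w[1]-w[0]),np.linalg.norm(w[2]-w[1])];d=(w[1]-w[0]) if e[0]>e[1] else (w[2]-w[1])
    print(np.round(r[0]),"size",np.round(e,1),"ctr",w.mean(0).round(1),"ang",np.degrees(np.arctan2(d[1],d[0])).round(1))
E
```

```text
3.675 [388.89903481 253.18534209 295.8553953 ] 87.7913155172489 0.017522104325443624
[151. 220.] size [16.9 50.9] ctr [397.5 154.6] ang 78.2
[275. 196.] size [22.1 88.9] ctr [384.  254.4] ang -1.3
[376.  98.] size [50.4 14.7] ctr [312.2 328.7] ang 158.0
```

View pics/w3.png

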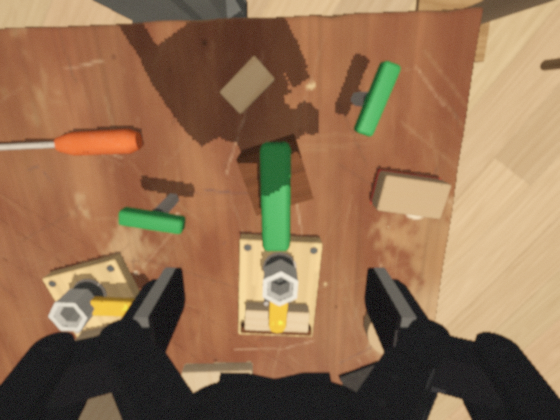

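Call:
drive_tool(
  plan=[-0.01,0,0,30,1,-3,85,0,0,0,40,0,0,85,0,0,0,40,0,0,85,0,0,0,18,0,0,85,0,0,0,0,0,0,85,0,0,0,0,0,0,20,0,0,0,0,0,0,20,0,0,0,0,0,0,20,0,0,0,0,0,0,20,0,0,0,0,0,0,20],
  force=60,
)

```text
t: 4.97
position: [385.6, 254.8, 168.5]
tool_rot: [0.021, 1.57, -0.021]
wrist_force: [0.1, -3.0, 10.7]
grip_width: 23.3
```

```bash
python3 - <<'E'
from h import *
p,R,s=pose();print(s['t'],p,yaw(R),s['grip_width'],s['wrist_force'])
c=calibration("wrist");im=camera("wrist");cv2.imwrite("pics/w4.png",im[:,:,::-1])
E
```

```text
4.975 [385.57909467 254.84968319 168.54334892] 88.4786025745467 23.28091978181568 [ 0.13983344 -2.961194   10.67582335]
```

View pics/w4.png

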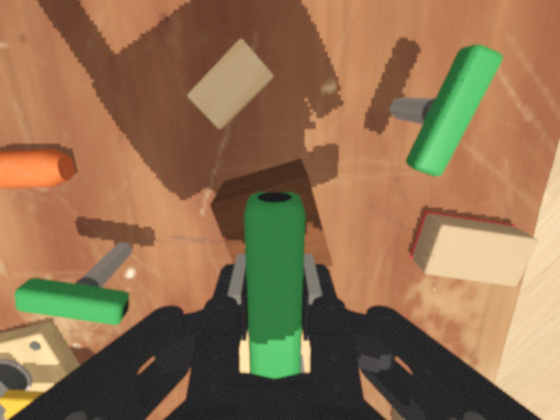

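Call:
drive_tool(
  plan=[0,0,0,-8,0,0,20,0,0,0,-15,0,0,20,0,0,0,-20,0,0,20,0,0,0,-25,0,0,20,0,0,0,-25,0,0,20,0,0,0,-20,0,0,20,0,0,0,0,0,0,20,0,0,0,0,0,0,20],
)

```text
t: 6.02
position: [384.9, 254.6, 280.4]
tool_rot: [0.021, 1.571, -0.021]
wrist_force: [0.3, 0.2, -2.1]
grip_width: 23.2
```

```bash
python3 - <<'E'
from h import *
p,R,s=pose();print(s['t'],p,yaw(R),s['grip_width'],s['wrist_force'],s['ft_torque'])
c=calibration("wrist");im=camera("wrist");cv2.imwrite("pics/w5.png",im[:,:,::-1])
cv2.imwrite("pics/s5.png",camera("side")[100:300,150:400,::-1].repeat(3,0).repeat(3,1))
rows(p,yaw(R),[(536,14,280,54.5,9)])
E
```

```text
6.025 [384.92060738 254.57530694 280.39704361] 88.46765957580327 23.166159593868393 [ 0.26901934  0.20896148 -2.09259945] [ 0.03848944  0.01139844 -0.04621939]
[np.float64(0.0659), 0, 0, np.float64(0.0), np.float64(-26.3), np.float64(17.5)]
[np.float64(0.0659), 0, 0, np.float64(0.0), np.float64(-25.1), np.float64(19.2)]
[np.float64(0.0659), 0, 0, np.float64(0.0), np.float64(-23.7), np.float64(20.8)]
[np.float64(0.0659), 0, 0, np.float64(0.0), np.float64(-22.3), np.float64(22.3)]
[np.float64(0.0659), 0, 0, np.float64(0.0), np.float64(-20.8), np.float64(23.7)]
[np.float64(0.0659), 0, 0, np.float64(0.0), np.float64(-19.2), np.float64(25.1)]
[np.float64(0.0659), 0, 0, np.float64(0.0), np.float64(-17.5), np.float64(26.3)]
[np.float64(0.0659), 0, 0, np.float64(0.0), np.float64(-15.7), np.float64(27.4)]
[np.float64(0.0659), 0, 0, np.float64(0.0), np.float64(-13.9), np.float64(28.3)]
--
```

View pics/w5.png

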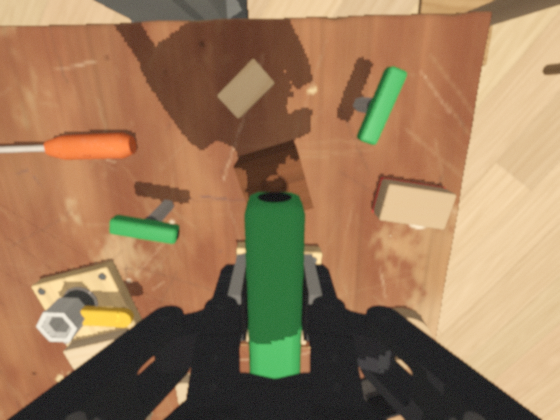

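View pics/s5.png

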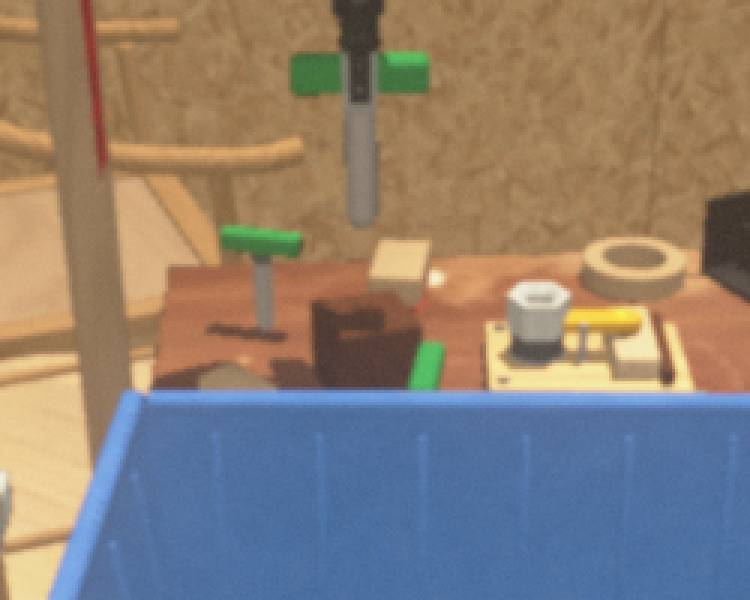

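```bash
python3 - <<'E'
from h import *
c=calibration("side")
for p in [(384.9,254.6,121.9),(384.9,254.6,205)]: print(proj(c,p), (proj(c,p)-[150,100])*3)
E
```

```text
[270.0185295  173.90078343] [360.05558849 221.70235029]
[269.16858511 134.335718  ] [357.50575532 103.00715401]
```

Call:
drive_tool(
  plan=[0.066,0,0,0,-26,17.5,20,0.066,0,0,0,-25,19,20,0.066,0,0,0,-24,21,20,0.066,0,0,0,-22,22,20,0.066,0,0,0,-21,24,20,0.066,0,0,0,-19,25,20,0.066,0,0,0,-17,26,20,0.066,0,0,0,-16,27,20,0.066,0,0,0,-14,28,20,0,0,0,0,0,0,20],
)

```text
t: 7.38
position: [536.1, 13.6, 279.9]
tool_rot: [0.488, 1.516, -0.489]
wrist_force: [-0.8, 1.0, -3.6]
grip_width: 22.9
```

```bash
python3 - <<'E'
from h import *
p,R,s=pose();print(s['t'],p,yaw(R),s['grip_width'],s['wrist_force'],s['ft_torque'],abs(s['qvel']).max())
cv2.imwrite("pics/s6.png",camera("side")[80:280,230:430,::-1].repeat(3,0).repeat(3,1))
cv2.imwrite("pics/w6.png",camera("wrist")[:,:,::-1])
c=calibration("side")
t=p-[0,0,158.5]
for q in (t,t+[0,0,80],[536,14,65]): print((proj(c,q)-[230,80])*3)
E
```

```text
7.375 [536.08307753  13.60542232 279.91985591] 54.280810229477964 22.936773453454148 [-0.80237365  0.98725714 -3.55541989] [0.05854134 0.02369885 0.00051195] 0.03628286193838714
[419.82567964 448.44876155]
[431.65667924 313.29435064]
[411.83608055 535.93791141]
```

View pics/s6.png

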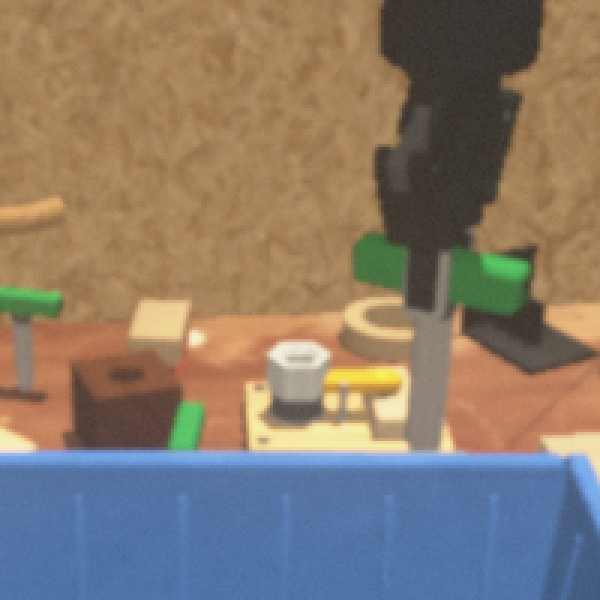

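View pics/w6.png

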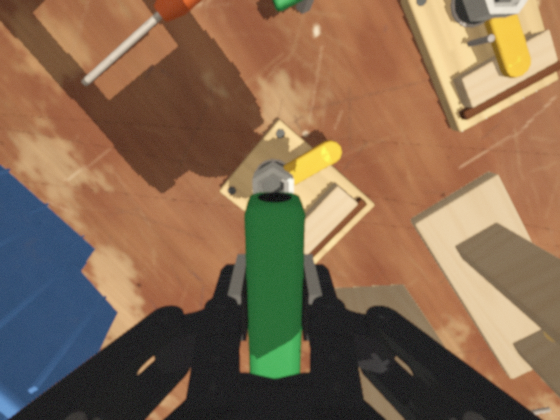

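Call:
drive_tool(
  plan=[0,0,0,20,0,0,20,0,0,0,25,0,0,20,0,0,0,10,0,0,20,0,0,0,5,0,0,20,0,0,0,4,0,0,20,0,0,0,0,0,0,20],
)

```text
t: 8.22
position: [535.5, 15.2, 217.1]
tool_rot: [0.486, 1.515, -0.486]
wrist_force: [0.5, 0.1, -2.2]
grip_width: 23.1
```

```bash
python3 - <<'E'
from h import *
p,R,s=pose();print(s['t'],p,yaw(R),s['grip_width'],s['wrist_force'],s['ft_torque'],abs(s['qvel']).max())
cv2.imwrite("pics/w7.png",camera("wrist")[:,:,::-1])
t=camera("top")[100:200,300:430,::-1];cv2.imwrite("pics/t7.png",cv2.resize(t,None,fx=5,fy=5))
E
```

```text
8.225 [535.51712707  15.18024855 217.12692072] 54.439270208578414 23.14913473208936 [ 0.50172588  0.07322913 -2.19861033] [ 0.01548224  0.00637809 -0.02124915] 0.006131157544247409
```

View pics/w7.png

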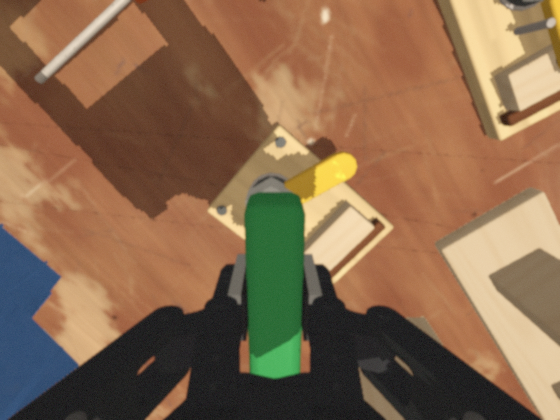

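Call:
drive_tool(
  plan=[0,0,0,4,0,0,20,0,0,0,4,0,0,20,0,0,0,3,0,0,20,0,0,0,0,0,0,20],
)

```text
t: 8.82
position: [535.1, 15.0, 205.4]
tool_rot: [0.486, 1.516, -0.487]
wrist_force: [-1.1, -3.7, -3.8]
grip_width: 23.2
```

Call:
drive_tool(
  plan=[0,0,0,3,0,0,20,0,0,0,3,0,0,20,0,0,0,1,0,0,20,0,0,0,0,0,0,20],
)

```text
t: 9.32
position: [535.2, 15.0, 198.8]
tool_rot: [0.486, 1.516, -0.486]
wrist_force: [-2.5, -5.1, -2.3]
grip_width: 23.2
```

Call:
drive_tool(
  plan=[0,0,0,1,0,0,20,0,0,0,0,0,0,20,0,0,0,0,0,0,20],
)

```text
t: 9.7
position: [535.4, 14.9, 198.5]
tool_rot: [0.486, 1.515, -0.486]
wrist_force: [-5.8, -6.7, 13.1]
grip_width: 23.3
```

```bash
python3 - <<'E'
from h import *
p,R,s=pose();print(s['t'],p,yaw(R),s['wrist_force'],s['ft_torque'])
cv2.imwrite("pics/w8.png",camera("wrist")[:,:,::-1])
E
```

```text
9.7 [535.40946398  14.89464194 198.51585262] 54.44118940052185 [-5.82919252 -6.66981505 13.08927198] [-1.32316555  1.3549078   0.01809278]
```

View pics/w8.png

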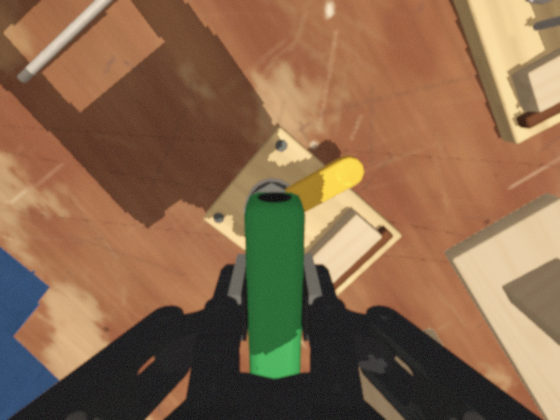

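Call:
drive_tool(
  plan=[0,0,0,-0.5,-1,0,20,0.08,0,0,0,0,0,20,0.08,0,0,0,0,0,20,0.08,0,0,0,0,0,20,0.08,0,0,0,0,0,20,0,0,0,0,0,0,20],
)

```text
t: 10.5
position: [535.0, 14.1, 198.6]
tool_rot: [0.735, 1.443, -0.735]
wrist_force: [-2.8, -5.8, 3.8]
grip_width: 23.2
```

```bash
python3 - <<'E'
from h import *
p,R,s=pose();print(s['t'],p,yaw(R),s['wrist_force'],s['ft_torque'])
cv2.imwrite("pics/w9.png",camera("wrist")[:,:,::-1])
E
```

```text
10.5 [534.95940343  14.08436878 198.6373278 ] 36.02905548954448 [-2.82779661 -5.78183685  3.82186795] [-1.34335659  0.67048152  0.02909989]
```

View pics/w9.png

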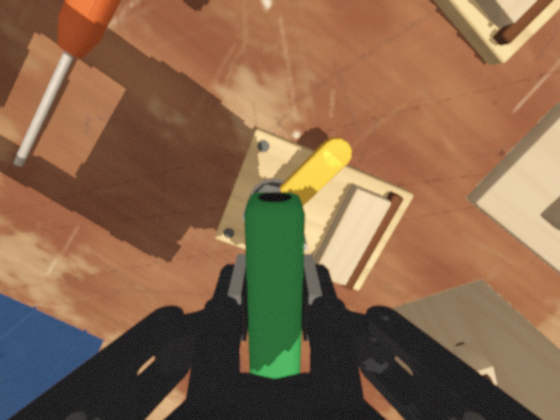

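Call:
drive_tool(
  plan=[0.08,0,0,0,-0.6,0.4,20,0.08,0,0,0,0,0,20,0.08,0,0,0,0,0,20,0.08,0,0,0,0,0,20,0.08,0,0,0,0,0,20,0.08,0,0,0,0,0,20,0,0,0,0,0,0,20],
)

```text
t: 11.42
position: [535.0, 13.6, 198.6]
tool_rot: [1.098, 1.276, -1.097]
wrist_force: [-0.8, -2.7, 2.7]
grip_width: 23.3
```

```bash
python3 - <<'E'
from h import *
p,R,s=pose();print(s['t'],p,yaw(R),s['wrist_force'],s['ft_torque'])
E
```

```text
11.425 [534.96058952  13.63798736 198.60318487] 8.616420880069832 [-0.81117616 -2.67487192  2.6554869 ] [-0.75542477  0.11454814 -0.01677575]
```

Call:
drive_tool(
  plan=[0.08,0,0,0,0,0,20,0.08,0,0,0,0,0,20,0.08,0,0,0,0,0,20,0.08,0,0,0,0,0,20,0.08,0,0,0,0,0,20,0.06,0,0,0,0,0,20,0,0,0,0,0,0,20],
)

```text
t: 12.3
position: [535.1, 13.5, 198.6]
tool_rot: [1.433, 1.047, -1.431]
wrist_force: [0.4, -3.5, 2.8]
grip_width: 23.5
```

```bash
python3 - <<'E'
from h import *
p,R,s=pose();print(s['t'],p,yaw(R),s['wrist_force'],s['ft_torque'])
cv2.imwrite("pics/w10.png",camera("wrist")[:,:,::-1])
E
```

```text
12.3 [535.07035357  13.52016167 198.62928304] -17.648180923768624 [ 0.38155829 -3.51190183  2.78519861] [-1.09253053 -0.16876555  0.02017528]
```

View pics/w10.png

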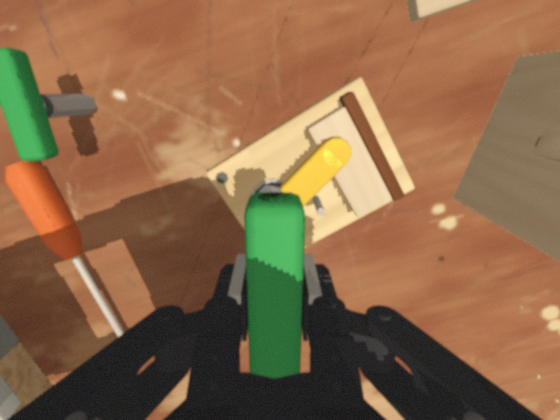

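Call:
drive_tool(
  plan=[0.06,0,0,0,0,0,20,0.06,0,0,0,0,0,20,0.05,0,0,0,0,0,20,0,0,0,0,0,0,20],
)

```text
t: 12.85
position: [535.1, 13.5, 198.6]
tool_rot: [1.553, 0.943, -1.551]
wrist_force: [1.2, -6.1, 3.6]
grip_width: 23.3
```

```bash
python3 - <<'E'
from h import *
p,R,s=pose();print(s['t'],p,yaw(R),s['wrist_force'],s['ft_torque'])
cv2.imwrite("pics/w11.png",camera("wrist")[:,:,::-1])
E
```

```text
12.85 [535.09913873  13.4814005  198.6333326 ] -27.399742143334702 [ 1.22731934 -6.05606623  3.55029968] [-1.24204575 -0.30266929  0.07953249]
```

View pics/w11.png

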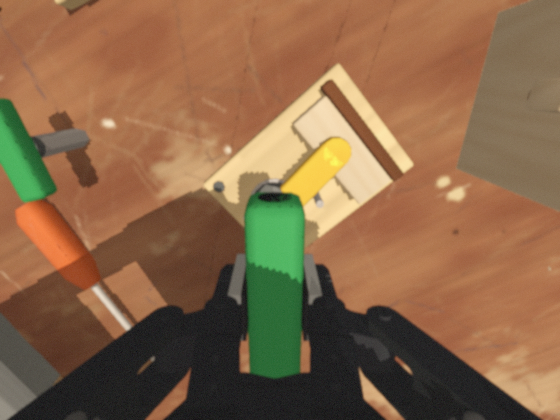

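Call:
drive_tool(
  plan=[0.05,0,0,0,0.3,0.5,20,0,0,0,0,0,0,20],
)

```text
t: 13.15
position: [535.1, 13.0, 198.6]
tool_rot: [1.587, 0.911, -1.586]
wrist_force: [1.9, -2.7, 4.1]
grip_width: 23.0
```

```bash
python3 - <<'E'
from h import *
p,R,s=pose();print(s['t'],p,yaw(R),s['wrist_force'],s['ft_torque'])
E
```

```text
13.15 [535.05221758  13.04768928 198.64093912] -30.258138618614613 [ 1.94343178 -2.6733046   4.05974082] [-0.63182349 -0.2782673   0.00286197]
```

Low torque still, and the toe is square; relax slightly and release, then retract straight up.

Call:
drive_tool(
  plan=[-0.03,0,0,0,0,0,20,0,0,0,0,0,0,20,0,0,0,0,0,0,45,0,0,0,0,0,0,85,0,0,0,0,0,0,85,0,0,0,0,0,0,85,0,0,0,0,0,0,85,0,0,0,-6,0,0,85,0,0,0,-20,0,0,85,0,0,0,-35,0,0,85],
)

```text
t: 14.4
position: [534.0, 13.1, 259.6]
tool_rot: [1.566, 0.931, -1.569]
wrist_force: [0.5, 0.1, 0.4]
grip_width: 84.5
```

Call:
drive_tool(
  plan=[0,0,0,-45,0,0,85,0,0,0,-40,0,0,85,0,0,0,0,0,0,85,0,0,0,0,0,0,85],
)

```text
t: 14.9
position: [534.3, 13.1, 344.2]
tool_rot: [1.567, 0.93, -1.567]
wrist_force: [-0.3, -0.4, -1.1]
grip_width: 85.1
```

```bash
python3 - <<'E'
from h import *
p,R,s=pose();print(s['t'],p,yaw(R),s['grip_width'],s['wrist_force'])
c=calibration("wrist");im=camera("wrist");cv2.imwrite("pics/w12.png",im[:,:,::-1])
for b in blobs(im,(45,100,40),(85,255,255),300):
    r=cv2.minAreaRect(b);w=np.array([ray(c,*q,157)[:2] for q in cv2.boxPoints(r)])
    e=[np.linalg.norm(w[1]-w[0]),np.linalg.norm(w[2]-w[1])];d=(w[1]-w[0]) if e[0]>e[1] else (w[2]-w[1])
    print(np.round(r[0]),"size",np.round(e,1),"ctr",w.mean(0).round(1),"ang",np.degrees(np.arctan2(d[1],d[0])).round(1))
for b in blobs(im,(20,150,150),(34,255,255),60):
    vx,vy,cx,cy=cv2.fitLine(b,cv2.DIST_L2,0,.01,.01).ravel();d=ray(c,cx+20*vx,cy+20*vy,58)-ray(c,cx,cy,58);print("toe",cx,cy,np.degrees(np.arctan2(d[1],d[0])))
a=camera("side")[80:280,230:430,::-1].repeat(3,0).repeat(3,1);cv2.imwrite("pics/s12.png",a)
cs=calibration("side")
for q in ([536,14,65],[536,14,127],[536,14,157]): print((proj(cs,q)-[230,80])*3)
E
```

```text
14.9 [534.32572348  13.06026013 344.2282145 ] -28.645540954047593 85.12622996738699 [-0.29359502 -0.4375755  -1.07058635]
[275. 193.] size [21.7 87.2] ctr [537.   15.6] ang -117.0
[122. 129.] size [15.  46.4] ctr [458.1 121.2] ang -100.8
toe 303.62888 140.97939 21.340349559234934
[411.83608055 535.93791141]
[420.30162724 439.09029628]
[424.62580463 389.62080744]
```

View pics/w12.png

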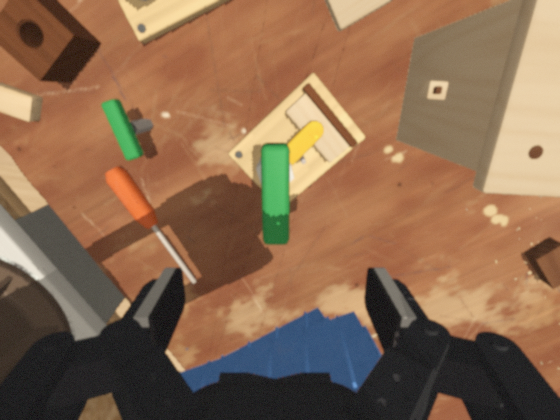

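View pics/s12.png

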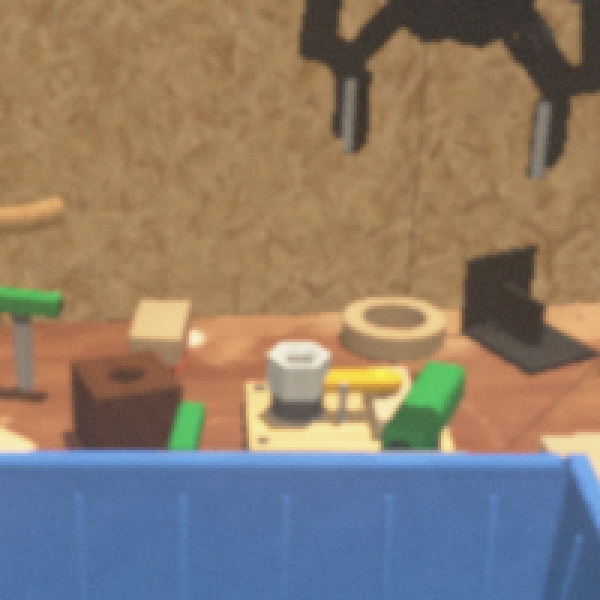

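```bash
python3 - <<'E'
from h import *
c=calibration("top");im=cv2.imread("pics/top0.png")[:,:,::-1].copy();im2=camera("top");cv2.imwrite("pics/t12.png",im2[:,:,::-1])
w=calibration("wrist");wi=cv2.imread("pics/w12.png")[:,:,::-1].copy()
for nm,I,C in (("top0",im,c),("w12",wi,w)):
  for b in blobs(I,(14,60,150),(28,190,255),600):
    r=cv2.minAreaRect(cv2.convexHull(b));q=np.array([ray(C,*k,12)[:2] for k in cv2.boxPoints(r)])
    e=np.roll(q,-1,0)-q
    print(nm,np.round(r[0]),np.linalg.norm(e,axis=1).round()[:2],(np.degrees(np.arctan2(e[:,1],e[:,0]))).round(1)[:2])
cv2.imwrite("pics/w12c.png",cv2.resize(wi[60:210,220:380],None,fx=4,fy=4,interpolation=cv2.INTER_CUBIC)[:,:,::-1])
E
```

```text
top0 [468. 318.] [ 21. 351.] [  0.  -89.4]
top0 [153. 198.] [63. 74.] [  -9.7 -100.7]
top0 [237. 143.] [141. 101.] [ -4.8 -95.1]
top0 [354. 134.] [118. 141.] [ -75.7 -166.9]
top0 [526.  91.] [113.  70.] [ -15.7 -104.2]
top0 [396.  24.] [196.  95.] [ -87.6 -179.4]
top0 [288.  39.] [158. 100.] [  0.5 -89.1]
top0 [138. 210.] [536. 802.] [ -87.6 -178.2]
w12 [346. 301.] [59. 93.] [ 49.5 -47.1]
w12 [259. 310.] [122.  72.] [  0.  -95.5]
w12 [486. 303.] [106. 210.] [ 66.3 -32.7]
w12 [ 17. 180.] [30. 87.] [  4.4 -90.8]
w12 [ 15. 102.] [37. 45.] [ 27.8 -48.9]
w12 [276. 141.] [175. 133.] [  8.5 -75.8]
w12 [516. 100.] [ 93. 238.] [ -28.7 -102.6]
w12 [359.  14.] [67. 28.] [ -28.7 -112. ]
w12 [168.  20.] [111.  40.] [ -28.7 -121.9]
```

View pics/w12c.png

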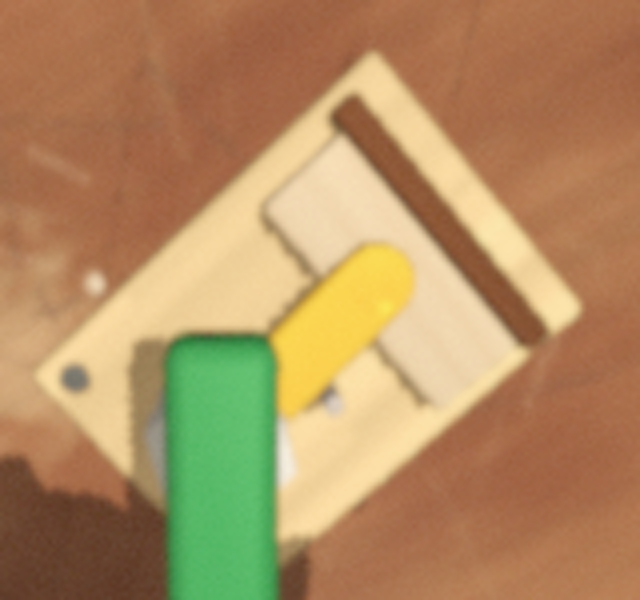

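```bash
python3 - <<'E'
from workcell import job,readout
print(readout.get_state()['t']);print(job.job_done())
E
```

```text
15.05
the job is handed in; nothing more can be done
None
```

The open clamp is closed and the key is standing in its socket; I handed the job in at about 15 s. No verdict is reported.

**What I did**
- I picked the large key, whose T-bar measured 88–89 mm against about 50–58 mm for the two smaller ones.
- I lowered it into the open clamp's socket until it touched the floor. The upward force read 13 N with the tip at about 40 mm above the bench, and the toe had not moved.
- I turned the seated key about 85° clockwise, released it and raised the gripper clear.

**Last checks**
- **Key:** it is upright, with the bar centre at about (537, 15.6) mm against a socket axis of about (536, 14). The bar's apparent size fits the fully seated height.
- **Turned clamp:** the toe lies over the workpiece. The board edges in the image put it 2–3° short of square, while the cast-ray angles (toe 21°, board about 14°) put it up to 7° short. Both are inside the 20° allowed. I did not clearly feel the stop while turning.
- **Closed clamp:** the gripper did not go near it. I took no measurement of its toe angle at the end.

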